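# Set the sliding stop and hold a block in the corner of the locating jig

## Task

First turn the bar knob of the locating jig, in small turns, until the pointer on its sliding stop lines up with the point of the steel mark clip on the scale. Then lay the pale wooden block that lies just to the right of the jig flat on the jig board and press it into the corner, one long side flush against the long fixed fence and one end against the sliding stop, touching both at once and without pushing the stop off the mark. Finish holding it pressed there: do not let go, keep a firm, steady push against both, and leave the other things where they lie.

Things in the scene. Friction and masses are not known exactly. Their poses are not given: they have to be found in the camera images.
- jig: fixed plywood board 150 (x) x 260 (y) x 12 mm with fence, stop, housing, knob; origin under its centre, board top at z = 12 mm. +x points to the fence side (away from the robot, yaw within 0.2 rad), +y to the knob end (left). Aluminium rack housing 46 x 50 mm, top 34 mm above the table, centred at x 4, y 98 mm. Scale strip along the near (-x) edge.
- fence: fixed steel bar 20 x 130 mm, 15 mm high above the board (top 27 mm above the table), with three round screw heads rising 3 mm more; along jig y from -100 to +30 mm; its contact face looks to jig -x and lies at jig x = 38 mm. Origin: middle of the bar's underside.
- stop: sliding steel stop, 44 mm wide (x), 15 mm high above the board; origin: middle of its contact face, at board level; the face looks to jig -y, centred at jig x = 4 mm. Knob clockwise moves it to jig -y (right, towards the block's place), 8 mm per rad, from jig y = 45 mm (knob 0) to 18 mm. Friction holds it against pushes up to about 25 N; a harder push drives it back.
- knob (a joint): knob angle in rad, 0 to 3.45, grows clockwise from above; the stop moves 8 mm per rad. Drag about 0.2 N m; it stays where it is left. Starts at 0.1 to 0.5; the mark needs a further 1.4 to 2.8 rad, so usually two or more grasps
- knob_grip (a point): middle of the black bar knob's grip, on its axis, 57 mm above the table (jig x 4, y 98 mm). The grip is a bar 42 mm long, 12 mm thick, 22 mm high (46 to 68 mm above the table) on a 38 mm disc. This frame turns with the knob: its x runs along the bar (along jig x at knob 0), z up.
- pointer_tip (a point): tip of the dark steel pointer needle carried by the stop, 21 mm above the table at jig x = -41 mm, pointing to jig -x at the mark; needle 2 mm thick. Axes as the jig's
- mark_tip (a point): tip of the point on the small fixed steel mark clip (12 x 12 mm, 8 mm high, with a small brass screw head) on the scale strip, at jig x = -43 mm, pointing to jig +x at the pointer. Axes as the jig's. They line up when their jig y agree (within 3 mm)
- maple_block: the loose pale maple block, 85 x 48 x 36 mm high, 0.09-0.15 kg, lying flat right of the jig, long side roughly along y (within 0.5 rad). Origin: centre of its underside; its own x axis is skewed 0.21 rad to its long side, so use maple_mid for its direction.
- maple_mid (a point): centre of the maple block's underside; x along its 85 mm length, y across its 48 mm width, z up (36 mm to its top). Seated: x along jig y (either way round), this point at jig x = 14 mm, 42.5 mm to the -y side of the stop's face, 12 mm above the table. Grip it across its 48 mm; fingertips over 20 mm above the board clear fence, screws and stop.
- dark_block: bystander: dark wooden block about 70 x 40 x 30 mm, smaller and lower than the maple block, behind it
- tape: bystander: roll of tape 70 x 58 x 22 mm behind the jig
- pencil: bystander: pencil, 168 mm, behind the jig
- bone: bystander: small bone bar about 50 mm long, 9 mm high, between jig and front edge
Not all that is in view belongs to the job. What is shaped like the maple_block but red is not meant.

How it is judged:
By the outcome, as a careful person would: the job done as asked, in the order asked, and still so for the second after the job is handed in, while the arm keeps its last pose, push and grip.
It also fails if it takes over 72 s, if anything falls off the work surface, if the arm or the gripper's body presses on something with over 40 N, if the wrist force passes 120 N, or if a joint passes its speed limit or range.

## Robot

A 7-joint arm with a two-finger parallel gripper is mounted at the origin on a cart in front of the work surface, level with it; the furniture and walls round the work are solid. World frame = base frame: x ahead of the robot, y to its left, z up, the work surface at z = 0. Lengths are in m, angles in rad, forces in N, time in s.
With the tool pointing down it reaches from about 0.425 to 0.875 m from the base axis. Payload 4.7 kg.
Tool frame: the origin (TCP) lies between the finger pads; the fingertips stand 19 mm ahead of it and the grasp point (between the pads) is the TCP; z points along the fingers, y is the direction in which the jaws open and shut (so a half turn about z gives the same grasp; the last joint's range is limited). The gripper opens to 87 mm and grips with 3 to 60 N. Pads are 19 mm wide; open, the fingers measure 117 mm over their backs; the gripper's body (75 mm by 190 mm) begins 51 mm behind the grasp point.
Start: joints at [-1.128, 0.321, -0.07, 1.45, 0.023, 1.371, -0.057], TCP at [0.27, 0.591, 0.242] pointing down, gripper open.
Joint ranges: [-2.86, 2.86], [-0.3, 2.09], [-1.38, 1.24], [0.06, 2.45], [-1.56, 4.7], [0.09, 2.05], [-2.69, 2.69]. Speed limits (rad/s): [2.57, 2.57, 3.14, 3.14, 3.14, 3.14, 3.14].

## Interface

Orientations are given as a unit quaternion [w, x, y, z].
In Python, from station import observe, grab_frame, close_job gives the robot as it stands.
- The arm moves only by the tool carry_out, never from a script. Its argument "series" is a list of rows, each an object with "offset": the shift along the world's x, y, z in m, a list of three; "turn": the turn, a rotation vector about the world's x, y, z in degrees, a list of three; "gripper": the opening, from -1 (shut) to 1 (fully open), so that 0 is half open. A call has 1 to 5 rows; each row shifts and turns the commanded pose from where the row before left it; what a row does not reach is not made up. A row lasts 1/8 s, in which the tool goes at most 62.5 mm and 10.7 degrees, less where a joint would pass 70% of its speed; a pose out of reach is approached as far as the arm can. A call is refused whole if a number of a shift passes 0.0625 or a number of a turn 10.7, either way. A call with a gripper value outside its range is refused whole. The fingers move at their own pace and stop on an object; the grip force is fixed at half the most. Time passes only in rows, so rows that do not move let the fingers close. It gives the time, the measured TCP pose, the force and the opening at its end, in the units of the state.
- observe(): the state, without advancing time (a new reading comes with each control period).
- grab_frame(name): name is "scene" or "top"; returns a dict with "frame" (400x640x3 uint8, red, green, blue), "depth" (400x640 float32, m along the optical axis (not along the pixel's ray), 0 where there is no reading), "fx", "fy", "cx", "cy" (pixels), "extrinsics" (4x4, takes a point from world to camera coordinates). Camera axes: x right, y up, looking along -z (the intrinsics and any distortion apply to the point x, -y, -z); pixel columns grow to the right and rows downward; lengths in m; the calibration is good to about 2 mm. A picture is of the moment at which its call begins.
- close_job(): hands the job in, once; it reports no verdict.
The state is a dict: "clock": time; "joints": joint angles; "qd": joint speeds; "effort": joint torques, N m; "tool_pos": TCP position; "tcp_rot": TCP orientation; "wrist_force": force on the tool from outside, world axes, zero at the start; "wrist_torque": the same for the moment, N m; "width": opening from 0.0 (shut) to 1.0 (fully open).
Only numpy, scipy, OpenCV 4.12 (cv2) and the standard library are available. Lean on these libraries where they do the work, as an engineer would, in place of code of your own. Each camera call takes 0.05 s, during which the arm holds its last target.

## Working session

There is one attempt and no reset: what is moved stays moved. The work goes in short steps, Python scripts to look and compute and a tool call to move; the robot and the scene stay as the last step left them, time stands still between calls to the robot, and variables do not carry over. Pictures are saved under pics/ and viewed, and the job is handed in when it is done.

Besides the shell and the picture viewer there is one more tool, called after "Request:" as name([rows], argument=value, ...), one row to a line, values as JSON. carry_out: Moves the arm, as the interface text tells. Its arguments: {"type":"object","properties":{"series":{"type":"array"}},"required":["series"]}

```bash
mkdir -p pics; ls; cat > h.py <<'E'
import numpy as np,cv2
from station import observe,grab_frame,close_job
def grab(n,tag):
    f=grab_frame(n); cv2.imwrite(f'pics/{tag}.png',f['frame'][:,:,::-1]); np.savez(f'pics/{tag}.npz',**{k:np.asarray(v) for k,v in f.items()}); return f
def load(tag): return dict(np.load(f'pics/{tag}.npz',allow_pickle=True))
def w2p(f,p):
    E=f['extrinsics'];c=E[:3,:3]@np.asarray(p)+E[:3,3]
    return np.array([f['cx']+f['fx']*c[0]/-c[2], f['cy']+f['fy']*(-c[1])/-c[2]])
def ray(f,u,v):
    E=f['extrinsics'];R=E[:3,:3];o=-R.T@E[:3,3]
    d=R.T@np.array([(u-f['cx'])/f['fx'],-(v-f['cy'])/f['fy'],-1.]);return o,d
def onz(f,u,v,z):
    o,d=ray(f,u,v);return o+d*(z-o[2])/d[2]
def cloud(f):
    E=f['extrinsics'];R=E[:3,:3];o=-R.T@E[:3,3]
    v,u=np.mgrid[:400,:640];D=f['depth']
    c=np.stack([(u-f['cx'])/f['fx']*D,-(v-f['cy'])/f['fy']*D,-D],-1)
    return c@R+o
E
python3 - <<'E'
from h import *
print(observe())
for n in('scene','top'):
    f=grab(n,n+'0');print(n,{k:(v if np.ndim(v)<2 else np.shape(v)) for k,v in f.items()});print(f['extrinsics'])
E
```

```text
pics
{'clock': 0.0, 'joints': array([-1.12788157,  0.32182085, -0.07007866,  1.45168252,  0.02262128,
        1.37076244, -0.05688059]), 'qd': array([ 0.00183731,  0.00085633,  0.00184071,  0.00019667,  0.0001923 ,
        0.0021492 , -0.00054661]), 'effort': array([-5.30077068e-04, -4.91278625e+01, -4.04010219e-01, -3.12536681e+01,
       -6.37335679e-02,  4.35391255e-02,  1.71747201e-04]), 'tool_pos': array([0.27010719, 0.59066085, 0.24045904]), 'tcp_rot': array([-1.41785568e-04,  2.12744555e-01,  9.77107397e-01, -9.32432453e-04]), 'wrist_force': array([ 0.74785812, -0.76670141, -0.11274003]), 'wrist_torque': array([-0.00705566, -0.04031273,  0.00341133]), 'width': 1.0012830735933138}
scene {'frame': (400, 640, 3), 'depth': (400, 640), 'fx': 405.1249112431666, 'fy': 405.1249112431666, 'cx': 314.89221282828595, 'cy': 201.48019144519301, 'extrinsics': (4, 4)}
[[ 0.43511938 -0.90037059 -0.00197978 -0.22492841]
 [ 0.55295131  0.26548649  0.7897859  -0.36007269]
 [-0.7105744  -0.34474587  0.61337942 -0.93898956]
 [ 0.          0.          0.          1.        ]]
top {'frame': (400, 640, 3), 'depth': (400, 640), 'fx': 498.5931705105118, 'fy': 498.5931705105118, 'cx': 323.86076355139534, 'cy': 200.18406877509895, 'extrinsics': (4, 4)}
[[-0.00559453 -0.99997677  0.00389348  0.00238834]
 [ 0.98552364 -0.00485383  0.16946859 -0.53076254]
 [-0.16944576  0.00478521  0.9855279  -1.22573916]
 [ 0.          0.          0.          1.        ]]
```

View pics/scene0.png

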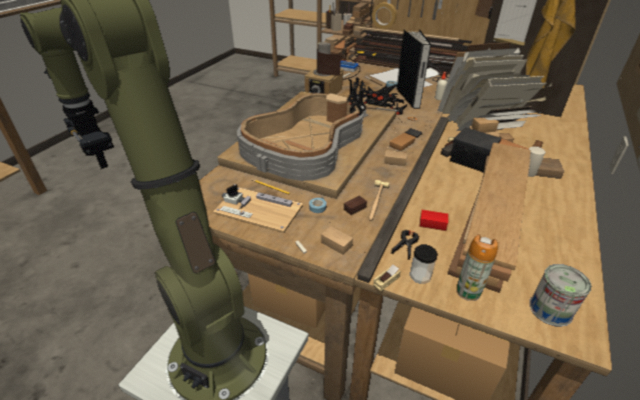

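View pics/top0.png

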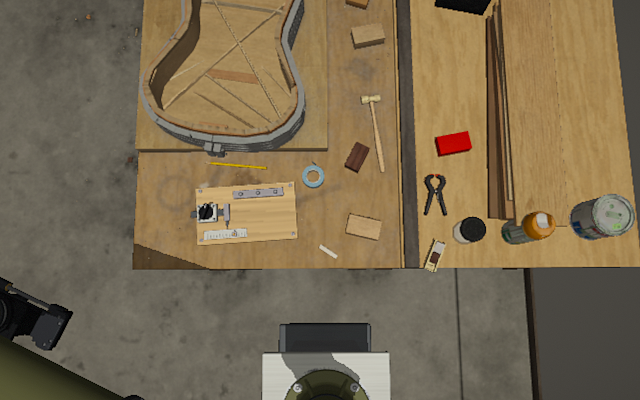

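Candidates for the maple block in the top view are the pale block right of the jig (364,227), a pale block far behind (368,36), the dark block (356,157) and the red block (453,143). I choose (364,227) by its description and check it in a crop.

```bash
python3 - <<'E'
from h import *
f=load('top0');im=f['frame'][:,:,::-1]
c=im[165:265,185:395];cv2.imwrite('pics/crop0.png',cv2.resize(c,None,fx=3.8,fy=3.8,interpolation=cv2.INTER_CUBIC))
c=im[170:255,185:305];cv2.imwrite('pics/crop1.png',cv2.resize(c,None,fx=6.6,fy=6.6,interpolation=cv2.INTER_CUBIC))
P=cloud(f)
def q(u,v): print((u,v),P[v,u].round(4))
for u,v in [(364,227),(195,187),(297,182),(297,240),(196,245),(206,211),(258,193),(227,213),(364,213),(313,177),(356,157)]:q(u,v)
# maple top
m=(P[...,2]>.03)&(P[...,2]<.042)&(P[...,1]<-.02)&(P[...,1]>-.16)&(P[...,0]>.35)&(P[...,0]<.56)
vv,uu=np.nonzero(m);print(len(vv),P[m].mean(0));
r=cv2.minAreaRect((P[m][:,:2]*1000).astype(np.float32));print(r,cv2.boxPoints(r))
E
```

```text
(364, 227) [ 0.4626 -0.1022  0.0361]
(195, 187) [ 0.576   0.3412 -0.0017]
(297, 182) [ 0.5882  0.0706 -0.0014]
(297, 240) [0.4334 0.0698 0.0023]
(196, 245) [ 0.4224  0.3333 -0.0041]
(206, 211) [0.5024 0.2957 0.0588]
(258, 193) [0.5533 0.1698 0.029 ]
(227, 213) [0.5015 0.2487 0.0282]
(364, 213) [ 0.5034 -0.1058  0.0031]
(313, 177) [ 6.014e-01  2.790e-02 -3.000e-04]
(356, 157) [ 0.6468 -0.0851  0.0337]
613 [ 0.46279715 -0.10036165  0.03705846]
((463.17047119140625, -100.14945983886719), (84.70933532714844, 48.49723434448242), 76.094482421875) [[ 429.45377  -135.4354  ]
 [ 476.5297   -147.09032 ]
 [ 496.88718   -64.863525]
 [ 449.81125   -53.208603]]
```

View pics/crop0.png

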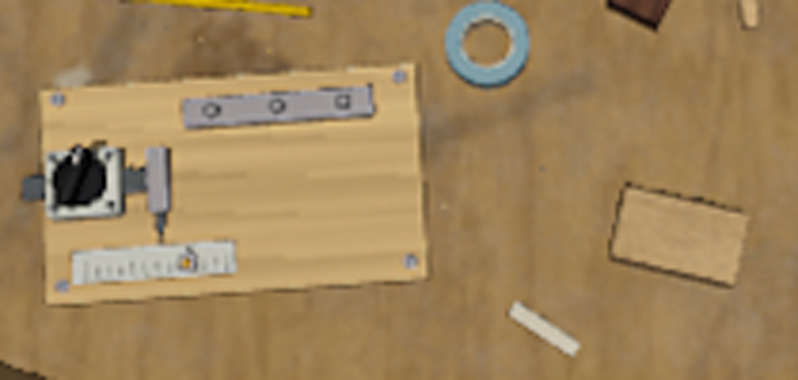

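View pics/crop1.png

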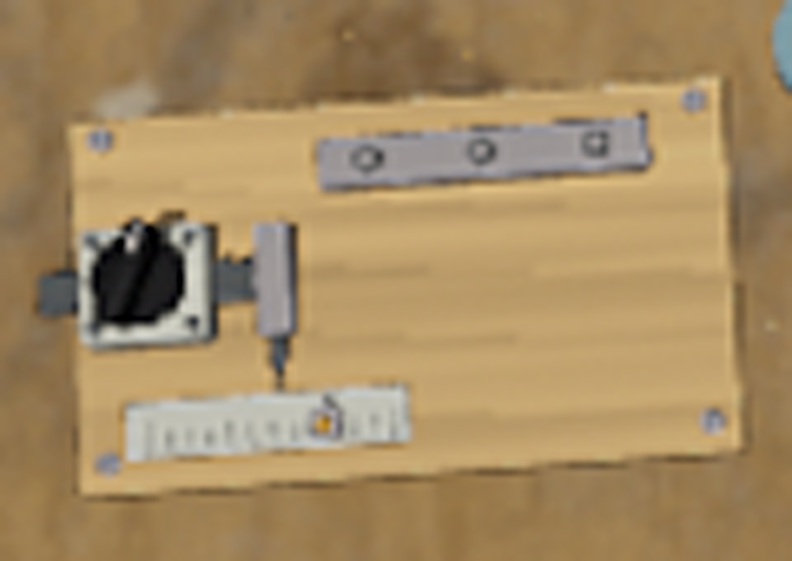

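```bash
cat >> h.py <<'E'
def cp(f,x,y,z,s=6.6,o=(185,170)): return onz(f,(x+.5)/s-.5+o[0],(y+.5)/s-.5+o[1],z)
E
python3 - <<'E'
from h import *
f=load('top0')
pts=np.array([cp(f,*p,.012)[:2] for p in [(72,125),(718,78),(740,450),(82,495)]]);print(pts)
jc=np.array([[75,130],[75,-130],[-75,-130],[-75,130]])/1000
def fit(a,b):
    ca,cb=a.mean(0),b.mean(0);A=a-ca;B=b-cb
    th=np.arctan2((A[:,0]*B[:,1]-A[:,1]*B[:,0]).sum(),(A*B).sum());R=np.array([[np.cos(th),-np.sin(th)],[np.sin(th),np.cos(th)]])
    return th,R,cb-R@ca
th,R,t=fit(jc,pts);print('yaw',th,'t',t,'res',(jc@R.T+t-pts)*1000)
def jig(p):return (R.T@(np.asarray(p)[:2]-t))*1000
for n,p,z in [('fence TL',(317,142),.027),('fence BR',(650,166),.027),('fence BL',(322,189),.027),('fenceTR',(645,115),.027),('stop R top',(296,222),.027),('stop R bot',(296,335),.027),('pointer',(279,387),.021),('mark',(328,397),.020),('scr',(324,424),.021),('hs TL',(82,230),.034),('hs BR',(212,342),.034),('barTop',(145,228),.068),('barBot',(115,318),.068)]:
    print(n,jig(cp(f,*p,z)).round(1))
def J2W(x,y):return R@np.array([x,y])/1000+t
print('knob',J2W(4,98),w2p(f,[*J2W(4,98),.068]))
s=load('scene0')
print(w2p(s,[*J2W(4,98),.068]),w2p(s,[*J2W(-42,30),.021]))
im=s['frame'][:,:,::-1][165:245,195:315];cv2.imwrite('pics/crop2.png',cv2.resize(im,None,fx=6.6,fy=6.6,interpolation=cv2.INTER_CUBIC))
E
```

```text
[[0.56923108 0.33623235]
 [0.58709626 0.07946463]
 [0.43836371 0.07014778]
 [0.42211721 0.32674701]]
yaw 0.06563070499809139 t [0.50420207 0.20314794] res [[ 1.28364763  1.55448534]
 [ 0.47020362 -1.11803829]
 [-0.47430837 -1.63872457]
 [-1.27954288  1.20227753]]
fence TL [56.8 29.2]
fence BR [  38.1 -100.7]
fence BL [38. 28.]
fenceTR [ 58.6 -99.9]
stop R top [25.6 38.6]
stop R bot [-19.   40.4]
pointer [-38.   48.8]
mark [-43.2  30.1]
scr [-53.7  31.9]
hs TL [ 27.  120.5]
hs BR [-20.4  71.6]
barTop [20.  88.5]
barBot [-13.6 100.8]
knob [0.50176626 0.30119929] [202.91676342 210.69857313]
[231.95927806 186.2470731 ] [244.34542813 209.93185015]
```

View pics/crop2.png

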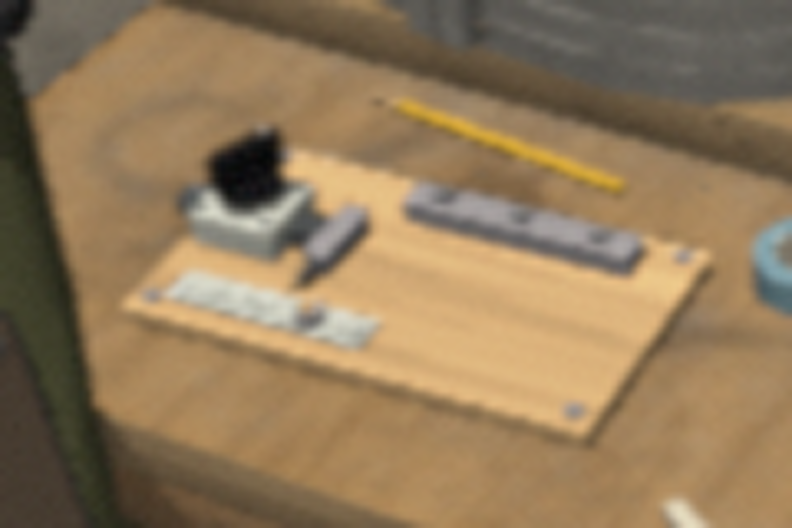

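```bash
cat >> h.py <<'E'
TH=0.0656;RJ=np.array([[np.cos(TH),-np.sin(TH)],[np.sin(TH),np.cos(TH)]]);TJ=np.array([.5042,.2031])
def jig(p):return (RJ.T@(np.asarray(p)[:2]-TJ))*1000
def j2w(x,y):return RJ@np.array([x,y])/1000+TJ
E
python3 - <<'E'
from h import *
f=load('top0');P=cloud(f)
m=(P[...,2]>.060)&(P[...,2]<.08)&(np.hypot(P[...,0]-.502,P[...,1]-.301)<.04)
q=np.array([jig(p) for p in P[m]]);print(len(q),q.mean(0),np.median(P[m][:,2]))
w,v=np.linalg.eigh(np.cov(q.T));print(w,v)
c=f['frame'][198:222,190:216,::-1].astype(float);c=np.clip((c-0)*2.5,0,255).astype(np.uint8)
cv2.imwrite('pics/knob.png',cv2.resize(c,None,fx=22,fy=22,interpolation=cv2.INTER_CUBIC))
E
```

```text
91 [ 2.67179125 98.01327574] 0.06746816600817684
[ 14.57902789 145.665028  ] [[-0.37389073 -0.92747276]
 [-0.92747276  0.37389073]]
```

View pics/knob.png

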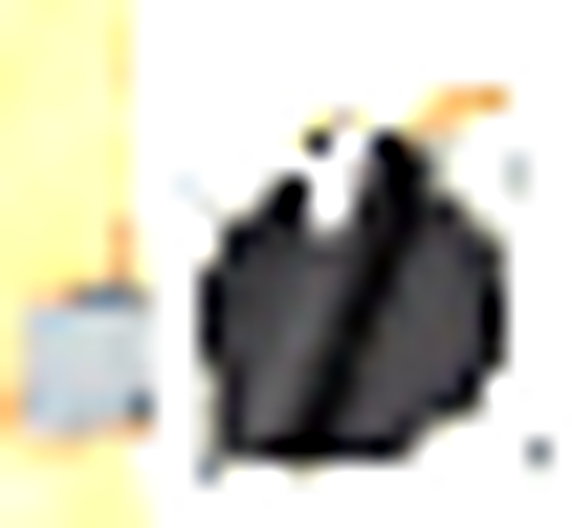

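Request:
carry_out([
  {"offset": [0.035, -0.042, 0], "turn": [0, 0, 0], "gripper": 0.2},
  {"offset": [0.035, -0.042, 0], "turn": [0, 0, 0], "gripper": 0.2},
  {"offset": [0.035, -0.042, 0], "turn": [0, 0, 0], "gripper": 0.2},
  {"offset": [0.035, -0.042, 0], "turn": [0, 0, 0], "gripper": 0.2},
  {"offset": [0.035, -0.042, 0], "turn": [0, 0, 0], "gripper": 0.2},
])

```text
clock: 0.72
tool_pos: [0.446, 0.3795, 0.2412]
tcp_rot: [-0.0, 0.213, 0.977, -0.0]
wrist_force: [0.8, 0.4, -0.4]
width: 0.612
```

The close crop shows the knob bar tilted clockwise, and depth puts its angle at 0.38 rad. I'm moving above the knob now.

Request:
carry_out([
  {"offset": [0.028, -0.039, 0], "turn": [0, 0, 3.2], "gripper": 0.2},
  {"offset": [0.028, -0.039, 0], "turn": [0, 0, 3.2], "gripper": 0.2},
  {"offset": [0, 0, -0.06], "turn": [0, 0, 0], "gripper": 0.2},
  {"offset": [0, 0, -0.05], "turn": [0, 0, 0], "gripper": 0.2},
  {"offset": [0, 0, 0], "turn": [0, 0, 0], "gripper": 0.2},
])

```text
clock: 1.35
tool_pos: [0.4982, 0.3011, 0.1272]
tcp_rot: [-0.003, 0.158, 0.987, -0.003]
wrist_force: [-0.7, 0.9, 0.4]
width: 0.602
```

```bash
python3 - <<'E'
from h import *
o=observe();print(o['clock'],o['tool_pos'],o['tcp_rot'],o['joints'],jig(o['tool_pos']))
for n in('scene','top'):
    f=grab(n,n+'1')
s=load('scene1')
im=s['frame'][:,:,::-1][145:235,195:315];a=cv2.resize(im,None,fx=6,fy=6,interpolation=cv2.INTER_CUBIC)
cv2.imwrite('pics/crop3.png',a)
E
```

```text
1.35 [0.49821171 0.30110841 0.12720577] [-0.00347805  0.15792658  0.98743899 -0.00336822] [-0.7016993   0.26575981  0.13031351  1.76002787 -0.03740726  1.127909
  0.69406563] [ 0.44932989 98.19014933]
```

View pics/crop3.png

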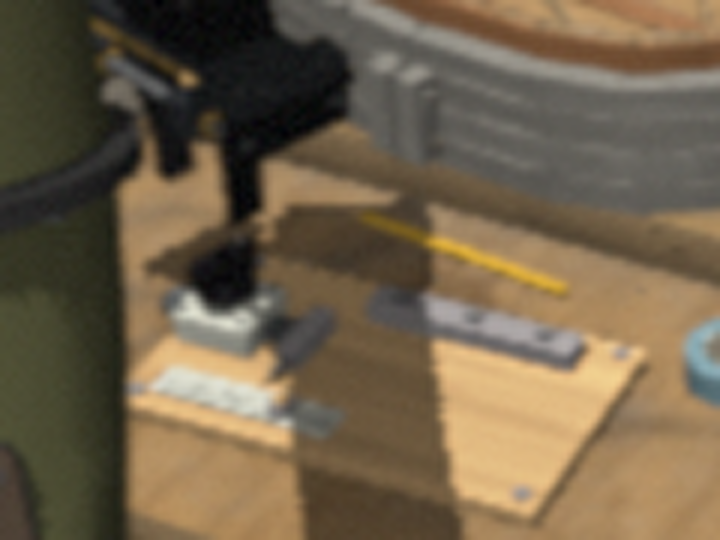

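View pics/top1.png

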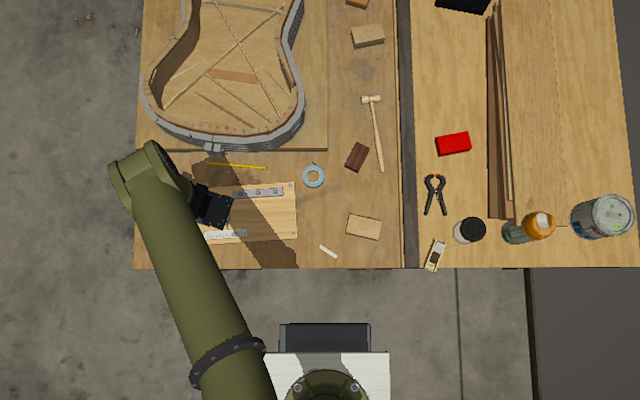

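Request:
carry_out([
  {"offset": [0.002, 0, -0.03], "turn": [0, 0, 0], "gripper": 0.2},
  {"offset": [0, 0, -0.028], "turn": [0, 0, 0], "gripper": 0.2},
  {"offset": [0, 0, 0], "turn": [0, 0, 0], "gripper": 0.2},
  {"offset": [0, 0, 0], "turn": [0, 0, 0], "gripper": 0.2},
])

```text
clock: 1.95
tool_pos: [0.5048, 0.3043, 0.0763]
tcp_rot: [0.002, 0.158, 0.987, 0.001]
wrist_force: [-0.5, 0.5, 0.9]
width: 0.6
```

```bash
python3 - <<'E'
from h import *
o=observe();print(o['clock'],o['tool_pos'],o['tcp_rot'],jig(o['tool_pos']),o['wrist_force'])
E
```

```text
1.95 [0.50484869 0.3043281  0.07632162] [0.00154158 0.15775033 0.98747671 0.00148494] [  7.28309368 100.96784481] [-0.51304899  0.46928898  0.87598786]
```

Request:
carry_out([
  {"offset": [-0.003, -0.003, -0.007], "turn": [0, 0, 0], "gripper": 0.2},
  {"offset": [0, 0, 0], "turn": [0, 0, 0], "gripper": 0.2},
  {"offset": [0, 0, 0], "turn": [0, 0, 0], "gripper": 0.2},
])

```text
clock: 2.33
tool_pos: [0.5004, 0.3002, 0.067]
tcp_rot: [0.0, 0.158, 0.987, 0.0]
wrist_force: [0.1, 0.4, -0.4]
width: 0.601
```

Request:
carry_out([
  {"offset": [0.001, 0.001, 0.001], "turn": [0, 0, 0], "gripper": -0.3},
  {"offset": [0, 0, 0], "turn": [0, 0, 0], "gripper": -1},
  {"offset": [0, 0, 0], "turn": [0, 0, 0], "gripper": -1},
  {"offset": [0, 0, 0], "turn": [0, 0, 0], "gripper": -1},
  {"offset": [0, 0, 0], "turn": [0, 0, 0], "gripper": -1},
])

```text
clock: 2.95
tool_pos: [0.502, 0.3035, 0.0677]
tcp_rot: [0.001, 0.158, 0.987, 0.002]
wrist_force: [2.6, 3.5, -1.7]
width: 0.134
```

Request:
carry_out([
  {"offset": [0, 0, 0], "turn": [0, 0, 0], "gripper": -1},
  {"offset": [0, 0, 0], "turn": [0, 0, 0], "gripper": -1},
])

```text
clock: 3.2
tool_pos: [0.502, 0.3035, 0.0677]
tcp_rot: [0.001, 0.158, 0.987, 0.002]
wrist_force: [1.6, 4.3, -3.4]
width: 0.136
```

Request:
carry_out([
  {"offset": [0, 0.001, 0], "turn": [0, 0, -8], "gripper": -1},
  {"offset": [0, 0, 0], "turn": [0, 0, -8], "gripper": -1},
  {"offset": [0, 0, 0], "turn": [0, 0, -8], "gripper": -1},
  {"offset": [0, 0, 0], "turn": [0, 0, -8], "gripper": -1},
  {"offset": [0, 0, 0], "turn": [0, 0, -8], "gripper": -1},
])

```text
clock: 3.82
tool_pos: [0.5017, 0.3031, 0.0677]
tcp_rot: [0.0, 0.488, 0.873, 0.001]
wrist_force: [1.7, 2.2, -1.3]
width: 0.137
```

Request:
carry_out([
  {"offset": [0, 0, 0], "turn": [0, 0, -8], "gripper": -1},
  {"offset": [0, 0, 0], "turn": [0, 0, -8], "gripper": -1},
  {"offset": [0, 0, 0], "turn": [0, 0, -8], "gripper": -1},
  {"offset": [0, 0, 0], "turn": [0, 0, -8], "gripper": -1},
  {"offset": [0, 0, 0], "turn": [0, 0, -8], "gripper": -1},
])

```text
clock: 4.45
tool_pos: [0.5012, 0.303, 0.0677]
tcp_rot: [-0.0, 0.757, 0.654, 0.0]
wrist_force: [-0.5, 1.2, -0.3]
width: 0.135
```

```bash
python3 - <<'E'
from h import *
o=observe();print(o['clock'],o['tool_pos'],o['tcp_rot'],o['wrist_force'],o['wrist_torque'],jig(o['tool_pos']))
q=o['tcp_rot'];print(2*np.degrees(np.arctan2(q[1],q[2])))
for n in('scene','top'):
    f=grab(n,n+'2')
    im=f['frame'][:,:,::-1]
    c=im[165:235,195:315] if n=='scene' else im[170:255,185:305]
    cv2.imwrite(f'pics/c2{n}.png',cv2.resize(c,None,fx=6.6,fy=6.6,interpolation=cv2.INTER_CUBIC))
E
```

```text
4.45 [0.5011511  0.30298729 0.06774348] [-1.85512467e-04  7.56724028e-01  6.53734328e-01  3.73056667e-04] [-0.4660313   1.19188253 -0.25369915] [0.1854286  0.12086732 0.23306999] [ 3.5055645  99.87231018]
98.35249230639717
```

View pics/c2scene.png

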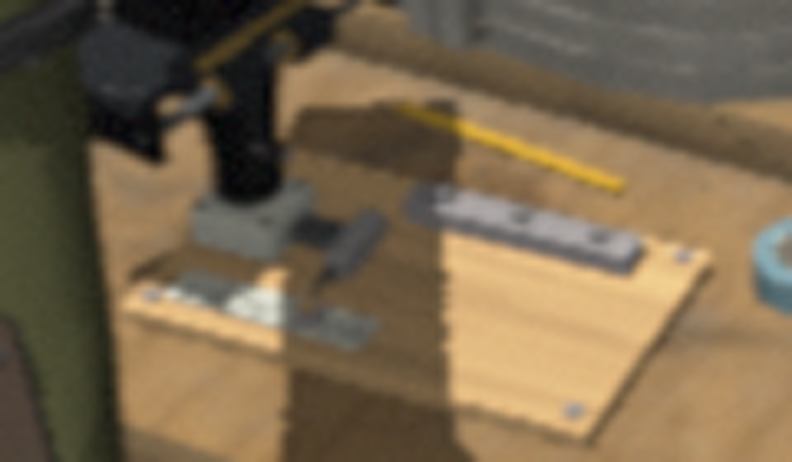

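View pics/c2top.png

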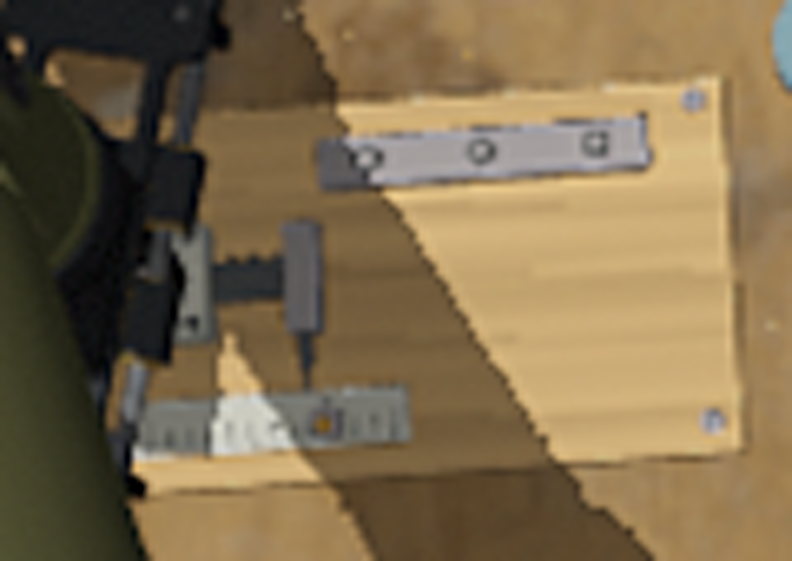

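Request:
carry_out([
  {"offset": [0, 0, 0], "turn": [0, 0, -8], "gripper": -1},
  {"offset": [0, 0, 0], "turn": [0, 0, -8], "gripper": -1},
  {"offset": [0, 0, 0], "turn": [0, 0, -8], "gripper": -1},
  {"offset": [0, 0, 0], "turn": [0, 0, -8], "gripper": -1},
  {"offset": [0, 0, 0], "turn": [0, 0, 0], "gripper": -1},
])

```text
clock: 5.18
tool_pos: [0.5007, 0.3032, 0.0677]
tcp_rot: [-0.001, 0.906, 0.423, -0.0]
wrist_force: [-0.9, 3.0, -0.1]
width: 0.138
```

```bash
cat > look.py <<'E'
from h import *
import sys
t=sys.argv[1]
o=observe();print(o['clock'],o['tool_pos'],o['wrist_force'],jig(o['tool_pos']))
q=o['tcp_rot'];print('phi',2*np.degrees(np.arctan2(q[2],q[1]))-90)
s=grab('scene','scene'+t);f=grab('top','top'+t)
def g(im):
    im=im.astype(float);im=(im-im.min())/(im.max()-im.min());return (255*im**.6).astype(np.uint8)
a=cv2.resize(g(f['frame'][215:245,205:255,::-1]),None,fx=12,fy=12,interpolation=cv2.INTER_CUBIC)
b=cv2.resize(g(s['frame'][197:220,219:269,::-1]),None,fx=12,fy=12,interpolation=cv2.INTER_CUBIC)
cv2.imwrite(f'pics/pm{t}.png',np.vstack([a,b])[:600])
E
python3 look.py 3
```

```text
5.175 [0.50070725 0.30317263 0.06768602] [-0.8928821   2.96857031 -0.14637523] [  3.07482432 100.08634588]
phi -39.9281302608637
```

View pics/pm3.png

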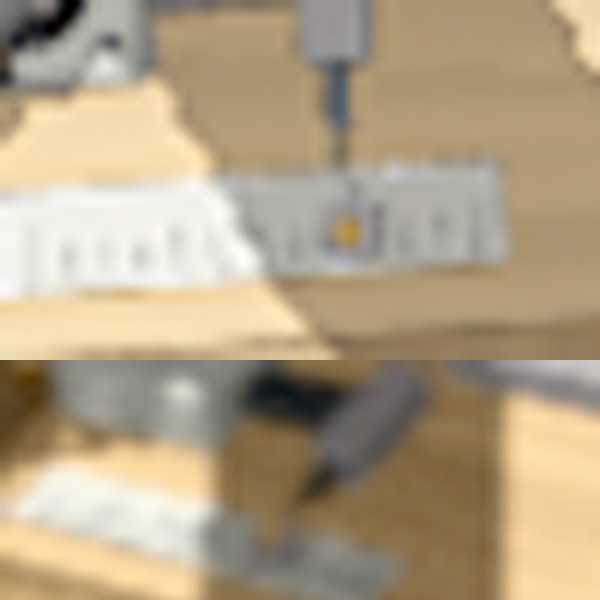

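```bash
python3 - <<'E'
from h import *
f=load('top3')
for n,p,z in [('needle base',(340,95),.021),('ptr',(341,165),.021),('mark',(353,180),.020),('screw',(350,231),.022),('stopR',(369,30),.027),('stopL',(303,30),.027)]:
    print(n,jig(cp(f,*p,z,12,(205,215))).round(1))
E
```

```text
needle base [-24.2  32.8]
ptr [-39.4  33.2]
mark [-42.6  31. ]
screw [-53.8  31.7]
stopR [-11.5  25.1]
stopL [-10.5  39.1]
```

Request:
carry_out([
  {"offset": [0, 0, 0], "turn": [0, 0, -6], "gripper": -1},
  {"offset": [0, 0, 0], "turn": [0, 0, -6], "gripper": -1},
  {"offset": [0, 0, 0], "turn": [0, 0, 0], "gripper": -1},
  {"offset": [0, 0, 0], "turn": [0, 0, 0], "gripper": -1},
])

```text
clock: 5.78
tool_pos: [0.5007, 0.3032, 0.0677]
tcp_rot: [-0.001, 0.945, 0.326, -0.0]
wrist_force: [-3.6, 4.8, 1.5]
width: 0.139
```

```bash
python3 look.py 4
```

```text
5.775 [0.50065043 0.30323568 0.06770767] [-3.60799233  4.81654073  1.45940518] [  3.02225854 100.15298424]
phi -51.95151960334181
```

View pics/pm4.png

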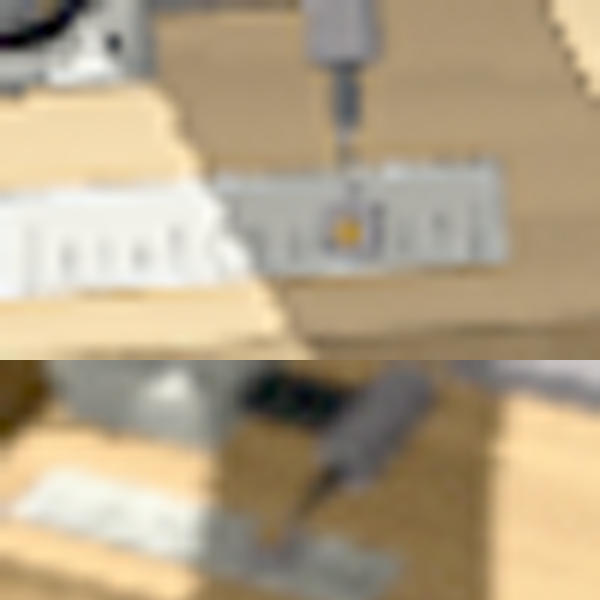

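```bash
python3 - <<'E'
from h import *
f=load('top4')
g=f['frame'].astype(int).mean(2).round().astype(int)
print('cols',list(range(226,244)))
for v in range(217,240): print(v,g[v,226:244])
E
```

```text
cols [226, 227, 228, 229, 230, 231, 232, 233, 234, 235, 236, 237, 238, 239, 240, 241, 242, 243]
217 [91 91 91 91 89 89 92 91 94 77 67 85 91 90 90 89 90 90]
218 [91 92 92 91 88 91 94 94 96 80 69 84 91 91 90 91 90 91]
219 [90 90 90 89 85 84 87 85 83 76 71 86 93 93 91 92 91 91]
220 [86 86 86 86 80 72 57 42 40 65 83 90 92 90 91 88 89 88]
221 [85 85 85 87 88 89 72 47 50 84 90 89 86 87 86 86 85 86]
222 [87 88 88 87 89 92 72 47 43 79 90 88 88 88 87 87 88 88]
223 [90 90 90 89 91 94 72 47 43 83 93 91 91 91 91 92 92 92]
224 [92 93 93 92 93 95 77 48 46 85 97 94 94 95 94 94 94 95]
225 [94 94 95 95 95 98 87 66 65 89 98 97 95 95 96 96 96 96]
226 [96 95 95 97 96 97 99 87 94 99 96 96 95 96 96 96 95 96]
227 [95 95 96 95 95 96 98 71 79 92 93 92 91 92 92 88 87 90]
228 [ 92  89  90  91  90  94  97  77  85  98  99 114 110 104 105  91  90  95]
229 [106  98  95  97  95 101 107  98 112 118 115 142 134 124 126 123 118 119]
230 [126 122 119 119 119 118 120 111  91 108 118 115 115 115 116 116 117 117]
231 [116 117 117 117 118 118 115 107  93 107 108 113 117 117 116 118 117 117]
232 [116 116 116 117 118 111  97  89  88  93  74 104 115 115 118 110 114 118]
233 [111 117 119 114 119 107  93  87  75  91  78 107 107 112 120  94 106 119]
234 [ 95 111 118 104 113 101  85  82  74  96  73 104 102 109 119 104 109 118]
235 [ 92 109 118  97 108  98  75  82  80  90  77 107  96 107 119 110 115 124]
236 [ 98 111 119 101 111 118 110 108  98  91  91 109 105 107 109 109 109 113]
237 [110 102 108 111 113 115 127 131 119 114 110 100  96  92  83  79  79  71]
238 [140  92  80  73  75  83  86  85  87  88  88  89  89  90  91  92  93  93]
239 [173 129  83  91  94  92  93  93  93  93  94  95  93  95  94  95  96  96]
```

```bash
python3 - <<'E'
from h import *
f=load('top4')
for n,p,z in [('needle',(233.43,222),.021),('ptr',(233.4,227.5),.021),('mark',(234.05,230.5),.020),('clip',(233.9,233.5),.021),('stopR',(236,217),.027)]:
    print(n,jig(onz(f,*p,z)).round(1))
y=j2w(0,31)
E
```

```text
needle [-23.2  31.4]
ptr [-37.4  32. ]
mark [-45.1  30.8]
clip [-53.   31.4]
stopR [-11.5  23.2]
```

Request:
carry_out([
  {"offset": [0, 0, 0], "turn": [0, 0, -5], "gripper": -1},
  {"offset": [0, 0, 0], "turn": [0, 0, 0], "gripper": -1},
  {"offset": [0, 0, 0], "turn": [0, 0, 0], "gripper": 0.2},
  {"offset": [0, 0, 0], "turn": [0, 0, 0], "gripper": 0.2},
  {"offset": [0, 0, 0], "turn": [0, 0, 0], "gripper": 0.2},
])

```text
clock: 6.5
tool_pos: [0.5018, 0.3009, 0.0674]
tcp_rot: [0.001, 0.959, 0.282, -0.0]
wrist_force: [-0.4, 0.3, 0.7]
width: 0.396
```

Request:
carry_out([
  {"offset": [0, 0, 0.05], "turn": [0, 0, 0], "gripper": 0.5},
  {"offset": [0, 0, 0.06], "turn": [0, 0, 0], "gripper": 0.8},
  {"offset": [0, -0.06, 0], "turn": [0, 0, 0], "gripper": 0.8},
  {"offset": [0, -0.06, 0], "turn": [0, 0, 0], "gripper": 0.8},
  {"offset": [0, -0.06, 0], "turn": [0, 0, 10], "gripper": 0.8},
])

```text
clock: 7.12
tool_pos: [0.5014, 0.1196, 0.1778]
tcp_rot: [0.0, 0.93, 0.367, 0.0]
wrist_force: [1.5, -1.0, -0.4]
width: 0.882
```

Request:
carry_out([
  {"offset": [-0.01, -0.06, 0], "turn": [0, 0, 10], "gripper": 0.8},
  {"offset": [-0.01, -0.06, 0], "turn": [0, 0, 10], "gripper": 0.8},
  {"offset": [-0.01, -0.06, 0], "turn": [0, 0, 10], "gripper": 0.8},
  {"offset": [-0.01, -0.04, 0], "turn": [0, 0, 0], "gripper": 0.8},
  {"offset": [0, 0, 0], "turn": [0, 0, 0], "gripper": 0.8},
])

```text
clock: 7.75
tool_pos: [0.4607, -0.1, 0.1778]
tcp_rot: [0.0, 0.809, 0.588, 0.0]
wrist_force: [-0.0, 0.6, 0.4]
width: 0.899
```

```bash
python3 look.py 5;python3 - <<'E'
from h import *
f=load('top5')
g=f['frame'].astype(int).mean(2).round().astype(int)
print('cols',list(range(226,244)))
for v in range(214,240): print(v,g[v,226:244])
E
```

```text
7.75 [ 0.46068617 -0.09998483  0.17776362] [-0.00117056  0.58408991  0.43215221] [ -63.28834039 -299.58046629]
phi -17.936613222611157
cols [226, 227, 228, 229, 230, 231, 232, 233, 234, 235, 236, 237, 238, 239, 240, 241, 242, 243]
214 [ 72  72  73  69 117 153 160 158 163 141  76 138 159 156 155 154 154 154]
215 [101 101 103  97 117 151 160 158 161 150  89 135 158 153 153 152 152 152]
216 [164 164 164 163 150 154 159 158 161 162 102 134 158 154 154 153 153 153]
217 [157 157 158 158 142 150 159 159 161 164 103 135 160 156 155 154 154 154]
218 [158 156 157 159 141 152 164 164 165 170 103 133 160 156 156 156 156 156]
219 [155 155 155 156 143 148 153 150 148 155 106 139 161 159 158 158 158 159]
220 [150 150 150 149 151 135  99  66  40 100 124 150 158 156 155 155 154 153]
221 [149 149 149 149 151 155 135  98  68 144 160 154 152 149 149 148 149 148]
222 [152 153 152 153 154 157 137  98  68 142 159 154 153 152 152 152 153 152]
223 [155 156 156 154 156 160 138  98  77 129 156 158 158 156 157 157 157 157]
224 [159 160 159 159 160 164 138  96  84 109 152 164 161 161 161 162 162 161]
225 [162 16
[... 458 characters left out ...]
31 [194 195 195 195 196 196 190 185 144 119 166 193 196 195 195 194 195 195]
232 [194 195 194 195 197 187 158 151 153 170 135 178 194 193 196 185 191 198]
233 [189 194 197 192 198 180 160 153 102 153 130 181 184 189 199 166 181 199]
234 [166 188 198 178 191 170 145 141 119 170 112 174 176 184 197 178 187 198]
235 [169 187 196 169 184 168 131 136 133 158 117 178 165 181 201 187 194 204]
236 [185 192 200 172 188 196 178 174 169 154 151 182 180 183 185 184 185 190]
237 [183 182 186 188 189 193 198 201 193 190 188 170 163 158 139 129 129 125]
238 [139 129 141 131 127 144 150 150 151 152 153 154 155 156 158 160 160 161]
239 [159 160 160 160 161 160 160 161 160 161 162 162 162 162 163 163 164 164]
```

View pics/pm5.png

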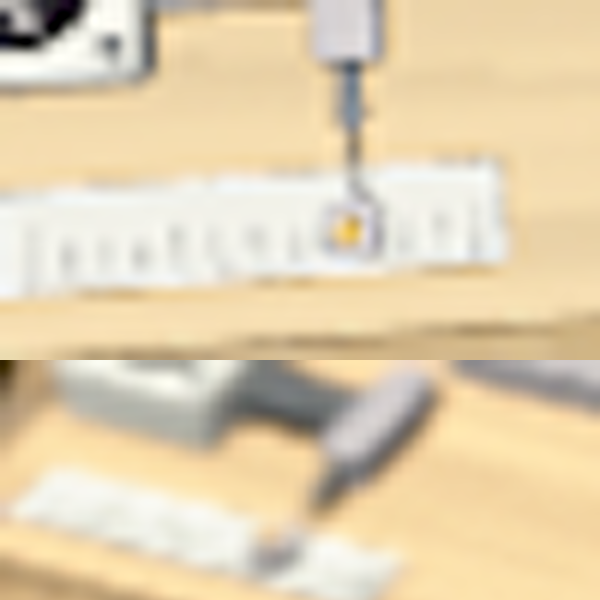

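View pics/top5.png

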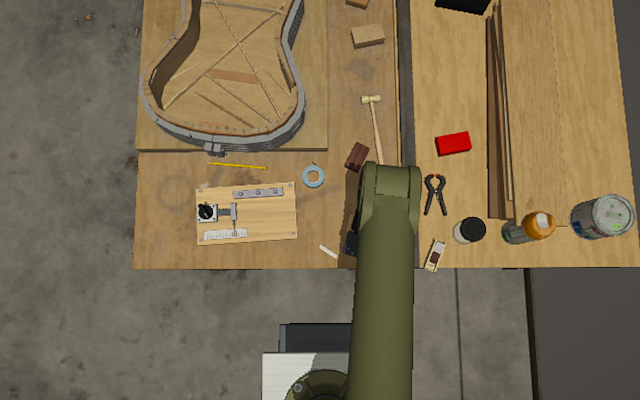

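The pointer tip (pixel col 233.9) and the mark tip (col about 234.1) now line up to within 1 mm with the gripper off the knob. Next I grasp the maple block.

Request:
carry_out([
  {"offset": [0.002, 0, -0.05], "turn": [0, 0, 4], "gripper": 0.8},
  {"offset": [0, 0, -0.05], "turn": [0, 0, 0], "gripper": 0.8},
  {"offset": [0, 0, -0.037], "turn": [0, 0, 0], "gripper": 0.8},
  {"offset": [0, 0, 0], "turn": [0, 0, 0], "gripper": 0.8},
  {"offset": [0, 0, 0], "turn": [0, 0, 0], "gripper": 0.8},
])

```text
clock: 8.48
tool_pos: [0.4649, -0.0953, 0.0417]
tcp_rot: [0.001, 0.785, 0.619, 0.0]
wrist_force: [0.3, 0.0, 0.3]
width: 0.9
```

Request:
carry_out([
  {"offset": [-0.001, -0.003, 0], "turn": [0, 0, 0], "gripper": 0.6},
  {"offset": [0, 0, 0], "turn": [0, 0, 0], "gripper": 0},
  {"offset": [0, 0, 0], "turn": [0, 0, 0], "gripper": -1},
  {"offset": [0, 0, 0], "turn": [0, 0, 0], "gripper": -1},
  {"offset": [0, 0, 0], "turn": [0, 0, 0], "gripper": -1},
])

```text
clock: 9.1
tool_pos: [0.463, -0.0987, 0.0409]
tcp_rot: [0.0, 0.785, 0.619, 0.0]
wrist_force: [-0.3, -0.1, 3.8]
width: 0.548
```

Request:
carry_out([
  {"offset": [0, 0, 0], "turn": [0, 0, 0], "gripper": -1},
  {"offset": [0, 0, 0], "turn": [0, 0, 0], "gripper": -1},
])

```text
clock: 9.35
tool_pos: [0.463, -0.0987, 0.0409]
tcp_rot: [0.0, 0.785, 0.619, 0.0]
wrist_force: [-1.3, 1.2, 5.6]
width: 0.548
```

```bash
python3 look.py 6
```

```text
9.35 [ 0.46298496 -0.09866734  0.0408616 ] [-1.32867074  1.17733971  5.63385391] [ -60.90812901 -298.41649945]
phi -13.519162444617422
```

View pics/scene6.png

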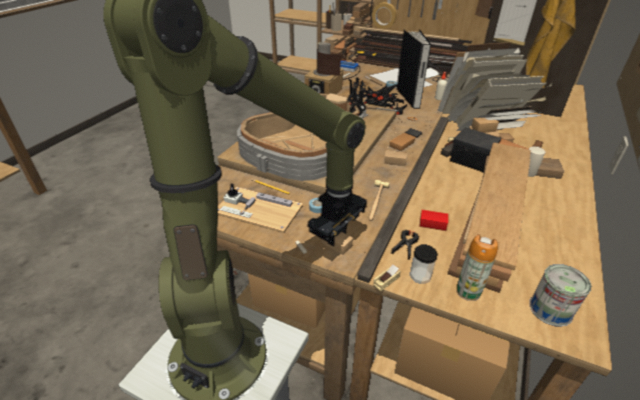

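Request:
carry_out([
  {"offset": [0, 0, 0.03], "turn": [0, 0, 0], "gripper": -1},
  {"offset": [0, 0, 0.03], "turn": [0, 0, 0], "gripper": -1},
  {"offset": [0.0075, 0.04, 0], "turn": [0, 0, 3.5], "gripper": -1},
  {"offset": [0.01, 0.05, 0], "turn": [0, 0, 3.5], "gripper": -1},
  {"offset": [0.01, 0.05, 0], "turn": [0, 0, 3.5], "gripper": -1},
])

```text
clock: 10.07
tool_pos: [0.4902, 0.0425, 0.1003]
tcp_rot: [-0.0, 0.725, 0.689, 0.0]
wrist_force: [1.2, -0.1, -0.4]
width: 0.545
```

Request:
carry_out([
  {"offset": [0.01, 0.05, 0], "turn": [0, 0, 3.5], "gripper": -1},
  {"offset": [0.006, 0.045, 0], "turn": [0, 0, 3.3], "gripper": -1},
  {"offset": [0.004, 0.032, 0], "turn": [0, 0, 0], "gripper": -1},
  {"offset": [0, 0, 0], "turn": [0, 0, 0], "gripper": -1},
  {"offset": [0, 0, 0], "turn": [0, 0, 0], "gripper": -1},
])

```text
clock: 10.7
tool_pos: [0.51, 0.1673, 0.1001]
tcp_rot: [0.0, 0.684, 0.73, -0.001]
wrist_force: [-0.1, 0.0, -2.1]
width: 0.549
```

```bash
python3 look.py 7; python3 - <<'E'
from h import *
f=load('top7');im=f['frame'][:,:,::-1]
c=im[165:265,185:345];a=cv2.resize(c,None,fx=5,fy=5,interpolation=cv2.INTER_CUBIC)
cv2.imwrite('pics/c7.png',a)
f=load('scene7');im=f['frame'][:,:,::-1]
c=im[145:245,195:335];a=cv2.resize(c,None,fx=5.5,fy=5.5,interpolation=cv2.INTER_CUBIC)
cv2.imwrite('pics/c7s.png',a)
E
```

```text
10.7 [0.51002746 0.16732567 0.10011683] [-0.06798097  0.03345122 -2.10112543] [  3.46981257 -36.07938591]
phi 3.7607690773468505
```

View pics/c7.png

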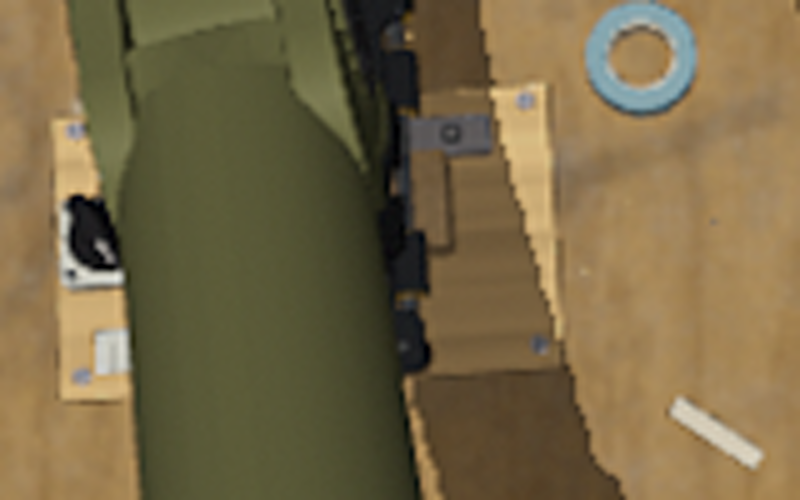

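View pics/c7s.png

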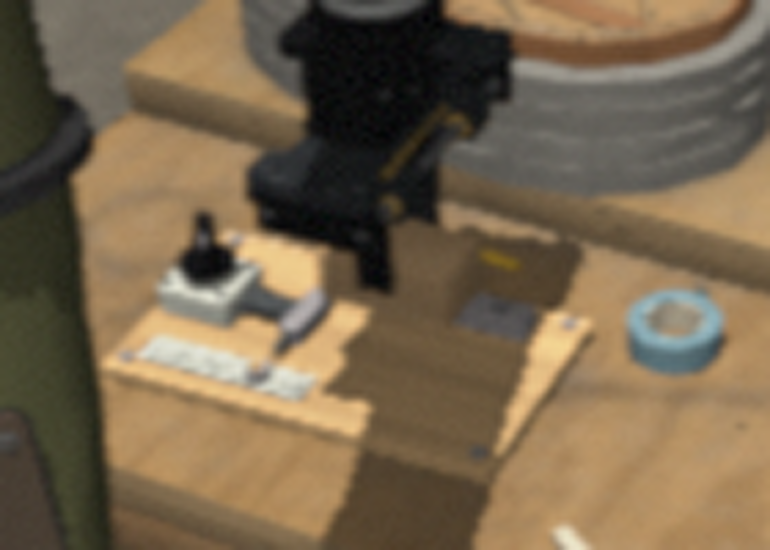

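Request:
carry_out([
  {"offset": [0, 0, -0.03], "turn": [0, 0, 0], "gripper": -1},
  {"offset": [0, 0, -0.014], "turn": [0, 0, 0], "gripper": -1},
  {"offset": [0, 0, 0], "turn": [0, 0, 0], "gripper": -1},
  {"offset": [0, 0, 0], "turn": [0, 0, 0], "gripper": -1},
  {"offset": [0, 0, 0], "turn": [0, 0, 0], "gripper": -1},
])

```text
clock: 11.42
tool_pos: [0.511, 0.1685, 0.0575]
tcp_rot: [0.0, 0.683, 0.73, 0.001]
wrist_force: [-0.2, 0.0, -0.7]
width: 0.549
```

Request:
carry_out([
  {"offset": [0, 0, -0.002], "turn": [0, 0, 0], "gripper": -1},
  {"offset": [0, 0, 0], "turn": [0, 0, 0], "gripper": -1},
])

```text
clock: 11.68
tool_pos: [0.5102, 0.1683, 0.0547]
tcp_rot: [0.0, 0.683, 0.73, 0.0]
wrist_force: [-0.4, 0.2, -1.8]
width: 0.55
```

Request:
carry_out([
  {"offset": [0, 0, -0.001], "turn": [0, 0, 0], "gripper": -1},
  {"offset": [0, 0, 0], "turn": [0, 0, 0], "gripper": -1},
])

```text
clock: 11.92
tool_pos: [0.5102, 0.1682, 0.0535]
tcp_rot: [0.0, 0.683, 0.73, -0.0]
wrist_force: [-0.3, 0.3, -0.4]
width: 0.552
```

Request:
carry_out([
  {"offset": [0, 0, -0.001], "turn": [0, 0, 0], "gripper": -1},
  {"offset": [0, 0, 0], "turn": [0, 0, 0], "gripper": -1},
])

```text
clock: 12.18
tool_pos: [0.5104, 0.1683, 0.0529]
tcp_rot: [0.0, 0.683, 0.73, 0.0]
wrist_force: [-0.6, -0.2, 2.7]
width: 0.545
```

Request:
carry_out([
  {"offset": [0, 0, 0], "turn": [0, 0, 0], "gripper": -1},
  {"offset": [0, 0, 0], "turn": [0, 0, 0], "gripper": -1},
])

```text
clock: 12.42
tool_pos: [0.5103, 0.1683, 0.0529]
tcp_rot: [0.0, 0.683, 0.73, 0.0]
wrist_force: [-1.9, -0.1, 4.1]
width: 0.552
```

Request:
carry_out([
  {"offset": [0.003, 0.0002, 0], "turn": [0, 0, 0], "gripper": -1},
  {"offset": [0.003, 0.0002, 0], "turn": [0, 0, 0], "gripper": -1},
  {"offset": [0.002, 0.0001, 0], "turn": [0, 0, 0], "gripper": -1},
  {"offset": [0, 0, 0], "turn": [0, 0, 0], "gripper": -1},
  {"offset": [0, 0, 0], "turn": [0, 0, 0], "gripper": -1},
])

```text
clock: 13.05
tool_pos: [0.5177, 0.1691, 0.0529]
tcp_rot: [-0.001, 0.683, 0.73, -0.0]
wrist_force: [-3.5, -0.1, 6.5]
width: 0.551
```

Request:
carry_out([
  {"offset": [0.001, 0, 0], "turn": [0, 0, 0], "gripper": -1},
  {"offset": [0, 0, 0], "turn": [0, 0, 0], "gripper": -1},
])

```text
clock: 13.3
tool_pos: [0.5183, 0.1691, 0.0529]
tcp_rot: [-0.001, 0.683, 0.73, -0.001]
wrist_force: [-4.8, -0.2, 8.5]
width: 0.547
```

Request:
carry_out([
  {"offset": [0.001, 0, 0], "turn": [0, 0, 0], "gripper": -1},
  {"offset": [0, 0, 0], "turn": [0, 0, 0], "gripper": -1},
])

```text
clock: 13.55
tool_pos: [0.5195, 0.1692, 0.0529]
tcp_rot: [-0.001, 0.683, 0.73, -0.0]
wrist_force: [-4.9, -0.3, 8.1]
width: 0.545
```

Request:
carry_out([
  {"offset": [0.001, 0, 0.0003], "turn": [0, 0, 0], "gripper": -1},
  {"offset": [0, 0, 0], "turn": [0, 0, 0], "gripper": -1},
])

```text
clock: 13.8
tool_pos: [0.5202, 0.1692, 0.0529]
tcp_rot: [-0.001, 0.683, 0.73, -0.001]
wrist_force: [-5.3, -0.6, 6.3]
width: 0.547
```

Request:
carry_out([
  {"offset": [0.001, 0, 0], "turn": [0, 0, 0], "gripper": -1},
  {"offset": [0, 0, 0], "turn": [0, 0, 0], "gripper": -1},
])

```text
clock: 14.05
tool_pos: [0.5203, 0.1692, 0.053]
tcp_rot: [-0.002, 0.683, 0.73, -0.001]
wrist_force: [-7.9, 0.0, 9.6]
width: 0.544
```

Request:
carry_out([
  {"offset": [0.0005, 0, 0], "turn": [0, 0, 0], "gripper": -1},
  {"offset": [0, 0, 0], "turn": [0, 0, 0], "gripper": -1},
])

```text
clock: 14.3
tool_pos: [0.5204, 0.1692, 0.053]
tcp_rot: [-0.002, 0.683, 0.73, -0.002]
wrist_force: [-8.6, -0.2, 11.9]
width: 0.55
```

Request:
carry_out([
  {"offset": [-0.0004, 0.004, 0.0005], "turn": [0, 0, 0], "gripper": -1},
  {"offset": [-0.0003, 0.004, 0], "turn": [0, 0, 0], "gripper": -1},
  {"offset": [-0.0002, 0.003, 0], "turn": [0, 0, 0], "gripper": -1},
  {"offset": [-0.0001, 0.002, 0], "turn": [0, 0, 0], "gripper": -1},
  {"offset": [0, 0, 0], "turn": [0, 0, 0], "gripper": -1},
])

```text
clock: 14.92
tool_pos: [0.5198, 0.1763, 0.053]
tcp_rot: [0.0, 0.684, 0.729, -0.005]
wrist_force: [-7.5, -10.6, 11.3]
width: 0.551
```

Request:
carry_out([
  {"offset": [0, 0.001, 0], "turn": [0, 0, 0], "gripper": -1},
  {"offset": [0, 0, 0], "turn": [0, 0, 0], "gripper": -1},
])

```text
clock: 15.18
tool_pos: [0.5198, 0.1769, 0.053]
tcp_rot: [0.0, 0.684, 0.729, -0.005]
wrist_force: [-7.5, -11.7, 11.7]
width: 0.548
```

```bash
python3 look.py 8
```

```text
15.175 [0.51977658 0.17691889 0.05303301] [ -7.52796398 -11.72698145  11.65820826] [ 13.82682675 -27.14588674]
phi 3.6274867093304124
```

View pics/pm8.png

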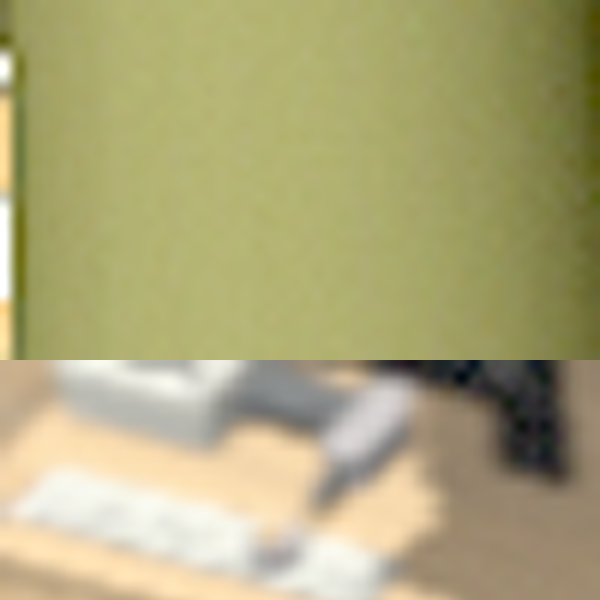

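Request:
carry_out([
  {"offset": [-0.001, 0, 0.002], "turn": [0, 0, 0], "gripper": -1},
  {"offset": [0, 0, 0.001], "turn": [0, 0, 0], "gripper": -1},
  {"offset": [0, 0, 0], "turn": [0, 0, 0], "gripper": -1},
])

```text
clock: 15.65
tool_pos: [0.5194, 0.1824, 0.0555]
tcp_rot: [-0.001, 0.683, 0.73, -0.001]
wrist_force: [-4.3, -2.7, -2.1]
width: 0.552
```

```bash
python3 look.py 9
```

```text
15.65 [0.51937071 0.18237739 0.055511  ] [-4.2938268  -2.68853412 -2.07495086] [ 13.77964711 -21.67252392]
phi 3.806758699721982
```

Request:
carry_out([
  {"offset": [0, 0, -0.002], "turn": [0, 0, 0], "gripper": -1},
  {"offset": [0, 0, 0], "turn": [0, 0, 0], "gripper": -1},
  {"offset": [0, 0, 0], "turn": [0, 0, 0], "gripper": -1},
])

```text
clock: 16.12
tool_pos: [0.5194, 0.183, 0.0538]
tcp_rot: [-0.001, 0.683, 0.73, -0.001]
wrist_force: [-5.4, -1.3, -0.5]
width: 0.543
```

Request:
carry_out([
  {"offset": [0, 0.001, -0.0005], "turn": [0, 0, 0], "gripper": -1},
  {"offset": [0, 0, 0], "turn": [0, 0, 0], "gripper": -1},
])

```text
clock: 16.38
tool_pos: [0.5194, 0.1835, 0.0533]
tcp_rot: [-0.001, 0.683, 0.73, -0.001]
wrist_force: [-6.4, -2.1, 0.2]
width: 0.551
```

Request:
carry_out([
  {"offset": [0, 0.001, 0], "turn": [0, 0, 0], "gripper": -1},
  {"offset": [0, 0, 0], "turn": [0, 0, 0], "gripper": -1},
])

```text
clock: 16.62
tool_pos: [0.5193, 0.1842, 0.0532]
tcp_rot: [-0.001, 0.683, 0.73, -0.002]
wrist_force: [-6.0, -3.2, 0.5]
width: 0.549
```

Light contact with the board (Fz about 0) and the block is sliding along the fence. I'll continue towards the stop.

Request:
carry_out([
  {"offset": [0, 0.001, 0], "turn": [0, 0, 0], "gripper": -1},
  {"offset": [0, 0, 0], "turn": [0, 0, 0], "gripper": -1},
])

```text
clock: 16.88
tool_pos: [0.5193, 0.1849, 0.0532]
tcp_rot: [-0.001, 0.683, 0.73, -0.002]
wrist_force: [-5.6, -3.5, 0.3]
width: 0.547
```

Request:
carry_out([
  {"offset": [0, 0.001, 0], "turn": [0, 0, 0], "gripper": -1},
  {"offset": [0, 0, 0], "turn": [0, 0, 0], "gripper": -1},
])

```text
clock: 17.12
tool_pos: [0.5192, 0.1857, 0.0532]
tcp_rot: [-0.001, 0.683, 0.73, -0.002]
wrist_force: [-5.6, -3.7, -0.2]
width: 0.552
```

Request:
carry_out([
  {"offset": [0, 0.001, 0], "turn": [0, 0, 0], "gripper": -1},
  {"offset": [0, 0, 0], "turn": [0, 0, 0], "gripper": -1},
])

```text
clock: 17.38
tool_pos: [0.5192, 0.1865, 0.0532]
tcp_rot: [-0.001, 0.683, 0.73, -0.002]
wrist_force: [-6.0, -4.3, 1.4]
width: 0.55
```

```bash
python3 look.py 10; python3 - <<'E'
from h import *
f=load('scene10');im=f['frame'][:,:,::-1]
c=im[155:235,195:305];a=cv2.resize(c,None,fx=7,fy=7,interpolation=cv2.INTER_CUBIC)
cv2.imwrite('pics/c10s.png',a)
E
```

```text
17.375 [0.51916121 0.18651788 0.05316244] [-5.95926761 -4.33316355  1.36640041] [ 13.84202463 -17.52720036]
phi 3.77838206143322
```

View pics/c10s.png

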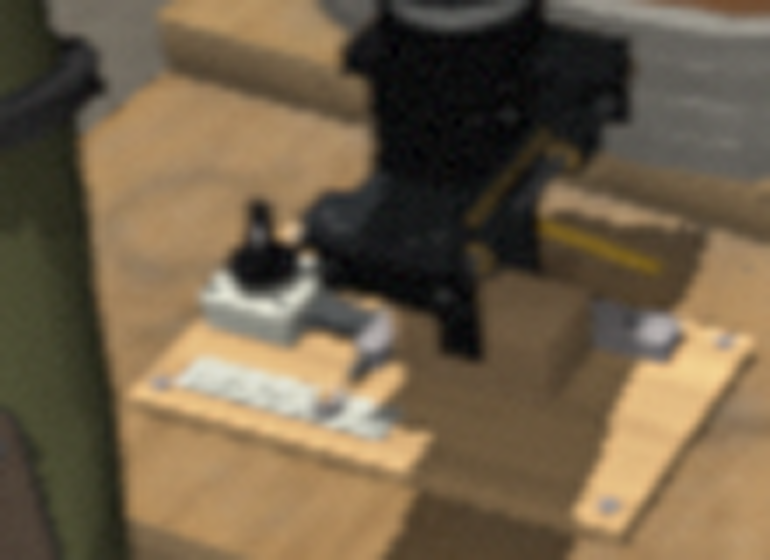

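Request:
carry_out([
  {"offset": [0, 0.001, 0], "turn": [0, 0, 0], "gripper": -1},
  {"offset": [0, 0, 0], "turn": [0, 0, 0], "gripper": -1},
])

```text
clock: 17.73
tool_pos: [0.5191, 0.1874, 0.0531]
tcp_rot: [-0.001, 0.683, 0.73, -0.002]
wrist_force: [-6.0, -5.1, 1.3]
width: 0.549
```

Request:
carry_out([
  {"offset": [0, 0.001, 0], "turn": [0, 0, 0], "gripper": -1},
  {"offset": [0, 0, 0], "turn": [0, 0, 0], "gripper": -1},
])

```text
clock: 17.98
tool_pos: [0.5191, 0.1881, 0.0531]
tcp_rot: [-0.0, 0.683, 0.73, -0.002]
wrist_force: [-5.6, -6.1, 1.4]
width: 0.55
```

Request:
carry_out([
  {"offset": [0, 0.001, 0], "turn": [0, 0, 0], "gripper": -1},
  {"offset": [0, 0, 0], "turn": [0, 0, 0], "gripper": -1},
])

```text
clock: 18.23
tool_pos: [0.5191, 0.1881, 0.0531]
tcp_rot: [-0.0, 0.684, 0.73, -0.003]
wrist_force: [-6.4, -7.3, 2.6]
width: 0.547
```

Request:
carry_out([
  {"offset": [0.0005, 0.001, 0], "turn": [0, 0, 0], "gripper": -1},
  {"offset": [0, 0, 0], "turn": [0, 0, 0], "gripper": -1},
])

```text
clock: 18.48
tool_pos: [0.5191, 0.1881, 0.0532]
tcp_rot: [-0.0, 0.684, 0.73, -0.004]
wrist_force: [-8.2, -8.0, 4.2]
width: 0.545
```

Request:
carry_out([
  {"offset": [0.0005, 0.001, 0], "turn": [0, 0, 0], "gripper": -1},
  {"offset": [0, 0, 0], "turn": [0, 0, 0], "gripper": -1},
])

```text
clock: 18.73
tool_pos: [0.5192, 0.1882, 0.0532]
tcp_rot: [-0.0, 0.684, 0.73, -0.005]
wrist_force: [-10.8, -11.0, 6.7]
width: 0.545
```

Request:
carry_out([
  {"offset": [0.0005, 0.001, 0], "turn": [0, 0, 0], "gripper": -1},
  {"offset": [0, 0, 0], "turn": [0, 0, 0], "gripper": -1},
  {"offset": [0, 0, 0], "turn": [0, 0, 0], "gripper": -1},
])

```text
clock: 19.1
tool_pos: [0.5192, 0.1882, 0.0532]
tcp_rot: [-0.0, 0.684, 0.729, -0.006]
wrist_force: [-12.3, -12.0, 10.4]
width: 0.551
```

```bash
python3 look.py 11; python3 - <<'E'
from h import *
o=observe();print(o['tcp_rot'],o['wrist_torque'])
for t in ('5','11'):
    f=load('scene'+t);im=f['frame'][:,:,::-1]
    c=im[185:225,215:285];cv2.imwrite(f'pics/c{t}z.png',cv2.resize(c,None,fx=11,fy=11,interpolation=cv2.INTER_CUBIC))
a=load('scene5')['frame'][200:214,236:256].astype(int).mean(2).round().astype(int);b=load('scene11')['frame'][200:214,236:256].astype(int).mean(2).round().astype(int)
print(a);print(b)
E
```

```text
19.1 [0.51922895 0.18821573 0.05320763] [-12.32251698 -11.9978749   10.40388483] [ 14.02091197 -15.83744489]
phi 3.6887354999166604
[-4.52211122e-04  6.83977693e-01  7.29481083e-01 -5.62676350e-03] [-2.88338286  2.5784343   0.28383963]
[[140 106  85  74  75  83  90  92  90  91  93 104 130 162 179 184 170 129
   96 124]
 [119  95  81  77  71  67  68  72  75  80  93 124 159 179 185 174 138  97
   99 155]
 [115  99 107 113 115 107  87  71  68  75 114 154 176 184 178 145  96  81
  124 177]
 [117 120 154 173 179 173 148 123 111 112 152 181 186 174 142 100  81 109
  159 190]
 [142 153 176 184 187 188 183 180 172 155 157 173 173 144 100  82 107 150
  178 188]
 [177 180 181 182 185 184 186 187 185 164 134 121 117  97  82 105 151 175
  181 181]
 [189 188 186 183 183 183 182 184 180 151 109  87  92  92 109 152 178 184
  183 181]
 [194 192 192 190 188 186 185 183 165 127  86  83 116 133 155 181 186 185
  184 184]
 [207 199 193 193 193 192 191 182 155 111  86 112 155 177 184 187 186 187
  188 185]
 [224 214 200 196 199 198 196 184 154 118 122 158 181 186 186 185 186 187
  187 187]
 [228 226 223 
[... 817 characters left out ...]
  80  80
   76  75]
 [179 177 174 174 173 170 172 173 166 139 103  79  85  86  94  98  87  77
   75  78]
 [182 183 180 179 177 175 173 170 154 116  80  75 108 121 141 140 108  83
   78  79]
 [194 190 183 181 182 181 180 173 144 101  79 104 144 167 170 147 109  85
   80  81]
 [215 203 188 186 187 186 184 171 144 112 114 145 170 176 167 149 118  89
   81  80]
 [217 214 211 205 194 185 184 171 154 146 159 178 181 170 139 112  95  79
   82  82]
 [205 215 216 200 179 166 168 169 168 180 193 194 183 148 102  86  81  82
   82  83]
 [208 215 214 188 159 142 144 147 177 209 217 206 174 127  92  86  85  86
   84  85]
 [206 200 198 173 134 117 111 134 183 213 211 174 131 104  94  94  90  87
   86  85]]
```

View pics/c11z.png

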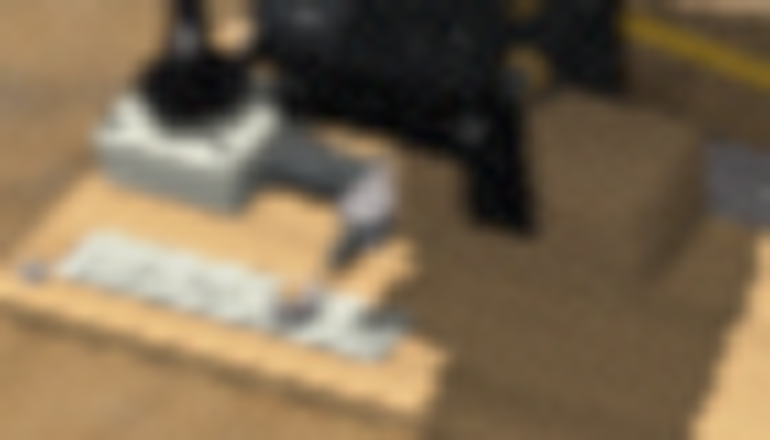

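View pics/top11.png

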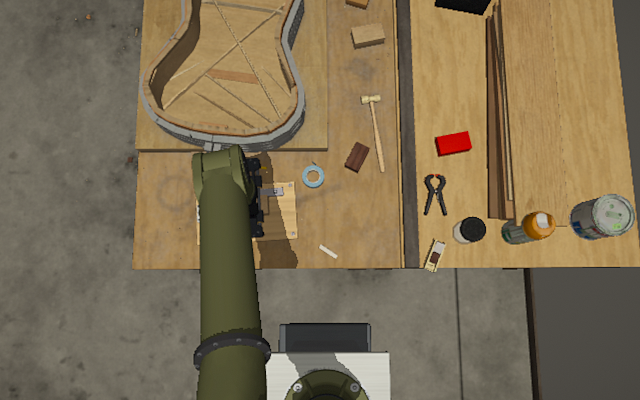

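```bash
python3 - <<'E'
from h import *
for t in('top11','scene11'):
    f=load(t);P=cloud(f);Q=(P[...,:2]-TJ)@RJ*1000
    z=P[...,2]*1000
    m=(z>42)&(z<54)&(Q[...,0]>-12)&(Q[...,0]<40)&(Q[...,1]<-20)&(Q[...,1]>-75)
    q=Q[m];print(t,len(q),'ymin',np.sort(q[:,1])[:6].round(1),'x',np.percentile(q[:,0],[2,98]).round(1),'z',np.median(z[m]))
    if len(q)>10:
        A=np.c_[q,np.ones(len(q))];print(np.linalg.lstsq(A,z[m],rcond=None)[0])
    g=f['frame'];
f=load('top11');c=f['frame'][180:245,235:305,::-1];c=np.clip(c.astype(float)*1.8,0,255).astype(np.uint8)
cv2.imwrite('pics/t11.png',cv2.resize(c,None,fx=9,fy=9,interpolation=cv2.INTER_CUBIC))
f=load('scene11');c=f['frame'][175:225,245:315,::-1];c=np.clip(c.astype(float)*2,0,255).astype(np.uint8)
cv2.imwrite('pics/s11.png',cv2.resize(c,None,fx=11,fy=11,interpolation=cv2.INTER_CUBIC))
for y in(-59,-61,-63):
  print(y,[((w2p(load('top11'),[*j2w(x,y),.048])-[235,180])*9).round(0) for x in(-10,38)],[((w2p(f,[*j2w(x,y),zz])-[245,175])*11).round(0) for x,zz in((-10,.048),(38,.048),(-10,.012))])
E
```

```text
top11 135 ymin [-60.6 -60.5 -60.3 -60.3 -60.2 -60. ] x [-9.6 37.1] z 49.37670394651627
[-3.11398780e-02  4.39004438e-03  4.99967051e+01]
scene11 114 ymin [-58.1 -58.  -57.7 -57.5 -57.5 -56.9] x [-10.8  37.6] z 47.38738825060101
[7.10094967e-03 3.36121050e-02 4.84917824e+01]
-59 [array([289., 297.]), array([280., 130.])] [array([302., 321.]), array([374., 229.]), array([310., 415.])]
-61 [array([296., 297.]), array([287., 129.])] [array([308., 322.]), array([380., 231.]), array([316., 417.])]
-63 [array([303., 296.]), array([294., 129.])] [array([314., 324.]), array([386., 232.]), array([322., 418.])]
```

View pics/t11.png

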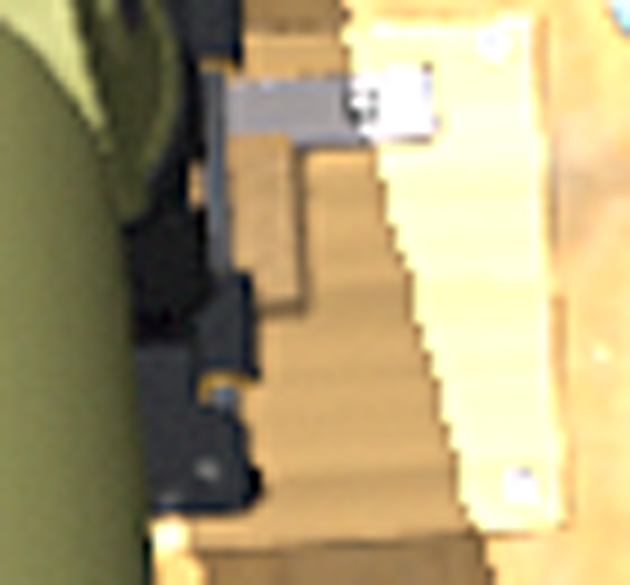

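View pics/s11.png

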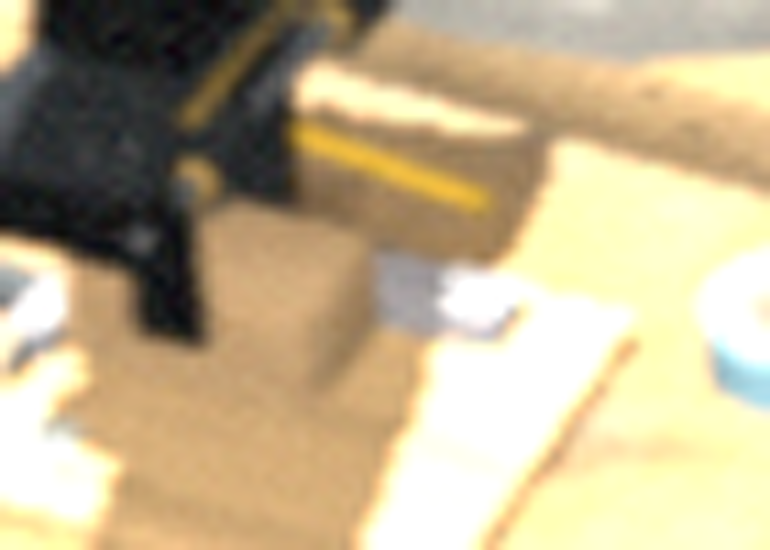

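Request:
carry_out([
  {"offset": [0, 0, 0.0005], "turn": [0.25, -0.25, 0], "gripper": -1},
  {"offset": [0, 0, 0.0005], "turn": [0, 0, 0], "gripper": -1},
  {"offset": [0, 0, 0], "turn": [0, 0, 0], "gripper": -1},
])

```text
clock: 19.58
tool_pos: [0.5191, 0.1882, 0.0532]
tcp_rot: [-0.0, 0.684, 0.73, -0.003]
wrist_force: [-9.2, -11.9, 3.2]
width: 0.549
```

```bash
python3 - <<'E'
from h import *
o=observe();print(o['clock'],o['tool_pos'],o['tcp_rot'],o['wrist_force'],o['wrist_torque'],jig(o['tool_pos']))
E
```

```text
19.575 [0.51909815 0.18819413 0.05324129] [-8.82133438e-05  6.83918559e-01  7.29553363e-01 -2.69951425e-03] [ -9.17537744 -11.89714307   3.17600079] [-2.78530497  2.23900533  0.20167011] [ 13.88898357 -15.85042579]
```

Request:
carry_out([
  {"offset": [0.001, 0.001, 0], "turn": [0.25, -0.25, 0], "gripper": -1},
  {"offset": [0, 0.0005, 0], "turn": [0, 0, 0], "gripper": -1},
  {"offset": [0, 0, 0], "turn": [0, 0, 0], "gripper": -1},
  {"offset": [0, 0, 0], "turn": [0, 0, 0], "gripper": -1},
])

```text
clock: 20.08
tool_pos: [0.5191, 0.1882, 0.0532]
tcp_rot: [-0.0, 0.684, 0.729, -0.001]
wrist_force: [-11.2, -15.3, 7.6]
width: 0.547
```

```bash
python3 look.py 12; python3 - <<'E'
from h import *
o=observe();print(o['clock'],o['tool_pos'],o['tcp_rot'],o['wrist_force'],o['wrist_torque'],jig(o['tool_pos']))
a,b=[load(t)['frame'][200:214,236:249].astype(float).mean(2) for t in('scene11','scene12')];print(abs(a-b).max())
E
```

```text
20.075 [0.519066   0.18819423 0.05315256] [-11.16371693 -15.31940386   7.63935654] [ 13.8569025  -15.84821593]
phi 3.680524725254557
20.175 [0.5190879  0.18818591 0.05317679] [-3.31927389e-04  6.84033650e-01  7.29449130e-01 -1.34987365e-03] [-12.73214427 -14.5832267    7.20160701] [-3.53480132  3.04524015  0.33787447] [ 13.87821157 -15.85796135]
4.0
```

Request:
carry_out([
  {"offset": [0, 0, 0], "turn": [0, 0, 0], "gripper": -1},
  {"offset": [0, 0, 0], "turn": [0, 0, 0], "gripper": -1},
  {"offset": [0, 0, 0], "turn": [0, 0, 0], "gripper": -1},
  {"offset": [0, 0, 0], "turn": [0, 0, 0], "gripper": -1},
  {"offset": [0, 0, 0], "turn": [0, 0, 0], "gripper": -1},
])

```text
clock: 20.8
tool_pos: [0.5191, 0.1882, 0.0531]
tcp_rot: [-0.0, 0.684, 0.729, -0.001]
wrist_force: [-11.5, -15.8, 6.6]
width: 0.55
```

```bash
python3 look.py 13; python3 - <<'E'
from h import *
a,b=[load(t)['frame'][200:214,236:249].astype(float).mean(2) for t in('scene11','scene13')];print(abs(a-b).max())
P=cloud(load('top13'));Q=(P[...,:2]-TJ)@RJ*1000;z=P[...,2]*1000
m=(z>42)&(z<54)&(Q[...,0]>-12)&(Q[...,0]<40)&(Q[...,1]<-20)&(Q[...,1]>-75)
print(np.sort(Q[m][:,1])[:4],np.percentile(Q[m][:,0],[2,98]))
E
```

```text
20.8 [0.51905759 0.18821122 0.05314469] [-11.49662313 -15.77953736   6.60362957] [ 13.8496249  -15.83071569]
phi 3.68385054140532
5.0
[-60.4347843  -60.33377764 -60.24149864 -60.06785262] [-9.60850266 36.94239959]
```

View pics/scene13.png

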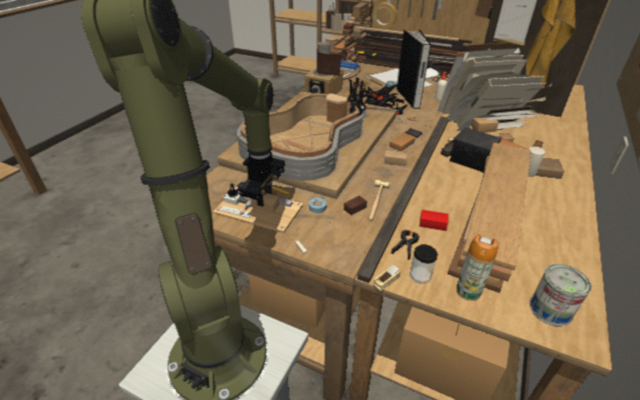

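The picture shows the block held in the jig corner at about (268,192), with the bystanders where they were. The push is steady, so I'm handing in.

```bash
python3 -c "
from station import *
print(close_job())"
```

```text
the job is handed in; nothing more can be done
None
```

I turned the knob until the stop's pointer lined up with the mark, then pressed the maple block into the corner. I handed the job in at 20.8 s with the block still held and pushed.

- **Knob and mark:** One grasp, about 2.25 rad clockwise in turns of 8° or less, brought the pointer to within about 1 mm of the mark, seen with the gripper off the knob. After pressing, the pointer's place in the scene camera had not visibly changed. The arm hid it from the top camera by then.
- **Seating:** The block stopped hard against both faces. Its measured position fits: the gripper was at jig x = 13.9 mm (14 expected), and the block's free end was at jig y of about -60.4 mm by depth.
- **Final push:** The last wrist force was about 11.5 N against the fence, 16 N against the stop and 7 N down. It held steady for the last 0.6 s, with the tool within about 0.2° of vertical. Friction at the fence and board takes some of the 16 N.

**Disagreement between checks:** The two cameras differed by 2 to 3 mm on the block's free end. The gripper sat 1 to 2 mm nearer the stop than predicted, which I put down to calibration and a small slip in the grip. Contact with the stop therefore rests mainly on the force rising while the position stayed still.

The other objects were not touched and look unmoved.

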